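# Wipe the chips out of a drill jig and snap its leaf shut

### The job

Take the scraper block and, bearing lightly on the jig's seat, wipe all five chips along the channel and off its end into the chip tray; the chips are sharp, so keep the fingers off them, and leave the dish of screws where it is. Then press the hinged leaf down until it snaps past its catch and lies fully shut, and leave the scraper standing upright on the bench, clear of the jig and the tray.

Things in the scene. Friction and masses are not known exactly. Their poses are not given: they have to be found in the camera images.
- jig: Leaf drill jig bolted to the bench. Origin: middle of its channel, at bench height; x runs across the channel towards the hinge (away from the robot at yaw 0), y along the channel. In mm: base x -82..95, y -70..70, 12 high. The seat plate in the channel (107 wide, y -90..90, so it overhangs both ends) is height-adjustable: its top is anywhere from 28 to 37 above the bench, not reported.
- channel_top (a point): Middle of the channel level with the tops of the two fences, 46 mm above the bench, axes as the jig's. In mm: steel fences 16 thick at x = -70..-54 and 54..70, y -70..70; the channel between them is 108 wide and open at both ends.
- catch (a point): Spring ball of the catch, 41.5 mm above the bench at jig x = -87.5 mm, y = 0; its post stands in front of it (jig x -109..-89 mm, y -13..13 mm, top 48 mm).
- leaf (a joint): The jig's hinged aluminium leaf, rad. 0 = shut flat on the fences; grows as it opens upward; about 1.57 is upright; it stays where it is left (stiff hinge). The last 0.08 rad towards shut need a firm press of about 10 N at the front edge: its tongue must snap past the spring ball, and only then is it shut.
- leaf_hinge (a point): Middle of the leaf's hinge axis (which runs along the jig's y), 50.5 mm above the bench, at x = 74 mm in the jig's frame.
- leaf_edge (a point): Point on the leaf's outer face (its top when shut) on the middle line, 21 mm from the free edge, 135 mm from the hinge axis and 4 mm outward of the hinge plane; z is the outward normal of the face, x points from the free edge to the hinge. The leaf is 8 mm thick and 128 mm wide (y), and reaches 156 mm from the hinge axis.
- scraper: Hand scraper block. Origin: centre of its flat underside; z up. In mm: nylon foot 100 (x) x 36 (y) x 8 high; wooden grip bar on it, 92 (x) x 20 (y), from 8 to 48 high. Mass about 0.2 kg.
- chip_tray: Open sheet-steel chip tray on the bench under one end of the seat (either end). Origin: centre of its underside. In mm: 150 (x) x 90 (y), 18 high, walls and floor 2 thick; loose, about 0.45 kg.
- screw_dish: Round steel dish of good screws, 98 mm across, 18 mm high, under the other end of the seat; origin: centre of its underside.
- slug_1: Sharp chip: round sheet-steel slug, 20 mm across, 4 mm thick, 12 g, lying on the seat. Origin: centre of its underside.
- slug_2: Sharp chip: round sheet-steel slug, 20 mm across, 4 mm thick, 12 g, lying on the seat. Origin: centre of its underside.
- slug_3: Sharp chip: smaller round sheet-steel slug, 16 mm across, 4 mm thick, 12 g, lying on the seat. Origin: centre of its underside.
- strip: Sharp chip: straight sheet-steel strip, 24 x 8 mm (long along its x), 4 mm thick, 12 g, lying on the seat. Origin: centre of its underside.
- offcut: Sharp chip: L-shaped sheet-steel offcut, 22 x 18 mm over all, 4 mm thick, 12 g, lying on the seat. Origin: centre of its underside.

How it is judged:
By the outcome, as a careful person would: the job done as asked, in the order asked, and still so for the second after the job is handed in, with the robot touching nothing.
It also fails if it takes over 72 s, if anything falls off the work surface, if the arm or the gripper's body presses on something with over 40 N, if the wrist force passes 120 N, or if a joint passes its speed limit or range.

### The arm

A 6-joint arm with a two-finger parallel gripper is mounted at the origin on a cart in front of the work surface, level with it; the furniture and walls round the work are solid. World frame = base frame: x ahead of the robot, y to its left, z up, the work surface at z = 0. Lengths are in m, angles in rad, forces in N, time in s.
With the tool pointing down it reaches from about 0.35 to 1 m from the base axis. Payload 7.1 kg.
Tool frame: the origin (TCP) lies between the finger pads; the fingertips stand 22 mm ahead of it and the grasp point (between the pads) lies 3 mm ahead of it; z points along the fingers, y is the line along which they close (so a half turn about z gives the same grasp; the last joint's range is limited). The gripper opens to 85 mm and grips with 20 to 120 N. Pads are 22 mm wide; open, the fingers measure 114 mm over their backs; the gripper's body (76 mm by 85 mm) begins 54 mm behind the grasp point. The pads swing forward as they close: fully open they stand 13 mm farther back than shut.
Start: joints at [-1.364, 0.423, 1.63, -0, 1.089, -0.019], TCP at [0.14, -0.609, 0.253] pointing down, gripper open.
Joint ranges: [-3, 3], [-0.9, 2.11], [0.09, 2.58], [-1.31, 4.45], [0.11, 2.69], [-2.54, 2.54]. Speed limits (rad/s): [2.39, 2.39, 3.01, 3.14, 3.14, 3.14].

### API

Orientations are given as a rotation vector (axis times angle).
In Python, from rig import manip gives the robot as it stands. The module is installed in compiled form; this text tells all that it offers. Calls block until the motion is done:
- manip.move_to(position, orientation): joint-space move of the TCP to a pose.
- manip.servo_line(position, orientation=None, rate=0.15): straight line of the TCP; orientation=None keeps the orientation; rate is the mean speed in m/s.
- manip.set_joints(angles): joint-space move.
- manip.command_gripper(opening, f_grip=None): finger opening in m; f_grip is the grip in N (None keeps the last); returns when the fingers have stopped.
- manip.hold(seconds).
- manip.solve_ik(position, orientation): joint angles nearest the present ones, or None.
- manip.camera(name): name is "scene" or "side" or "wrist"; returns a dict with "image" (480x640x3 uint8, red, green, blue), "fx", "fy", "cx", "cy" (pixels), "cam_to_world" (4x4, takes a point from camera to world coordinates); the wrist camera has in their place "mount" (4x4, takes a point from camera to tool coordinates, whose origin is the TCP and whose axes are the flange's). Camera axes: x right, y down, z forward; pixel columns grow to the right and rows downward; lengths in m; the calibration is good to about 2 mm. The wrist camera is an equidistant fisheye: a pixel r from the principal point sees the ray r / f radians off the axis. A picture is of the moment at which its call begins: read the wrist's pose just before it. There is no depth.
A pose or a line that the arm cannot do raises manip.IKError and nothing moves.
- manip.sign_off(): hands the job in; it is judged then, once.
Readings, each from a call of its own:
- manip.get_time(): time.
- manip.get_joint_positions(): joint angles.
- manip.get_joint_vel(): joint speeds.
- manip.get_tau(): joint torques, N m.
- manip.get_position(): TCP position.
- manip.get_ee_rot(): TCP orientation.
- manip.get_contact_force(): force on the tool from outside, world axes, zero at the start.
- manip.get_torque(): the same for the moment, N m.
- manip.get_width(): finger opening in m.
- manip.get_grip_force(): force on a finger pad.
Only numpy, scipy, OpenCV 4.12 (cv2) and the standard library are available. Lean on these libraries where they do the work, as an engineer would, in place of code of your own. Each camera call takes 0.05 s, during which the arm holds its last target. There are 200 camera calls.

## Working session

There is one attempt and no reset: what is moved stays moved. The work goes in short steps, each a Python script; the robot and the scene stay as the last script left them, time stands still between calls to the robot, and variables do not carry over. Pictures are saved under pics/ and viewed, at most 10 in all, crops included, and the job is handed in when it is done.

```bash
mkdir -p pics; python3 - <<'E'
from rig import manip
import cv2, numpy as np, pickle
d={}
for n in ["scene","side","wrist"]:
    p,r=manip.get_position(),manip.get_ee_rot()
    c=manip.camera(n); c["p"],c["r"]=p,r; d[n]=c
    cv2.imwrite(f"pics/{n}0.png",c["image"][:,:,::-1])
    print(n,c["fx"],c["fy"],c["cx"],c["cy"],np.round(np.array(c.get("cam_to_world",c.get("mount"))),4).tolist())
pickle.dump(d,open("c0.pkl","wb"))
print(manip.get_position(),manip.get_ee_rot(),manip.get_time())
E
```

```text
scene 561.7772377169906 561.7772377169906 321.2730368925967 234.58212569588144 [[-0.9971, -0.0667, 0.0376, 0.5087], [-0.0756, 0.7823, -0.6182, 0.3797], [0.0118, -0.6193, -0.7851, 0.752], [0.0, 0.0, 0.0, 1.0]]
side 453.3267488900844 453.3267488900844 320.1397257760569 240.14648633460487 [[0.9996, 0.0017, 0.0272, 0.5015], [-0.0224, -0.519, 0.8545, -0.8906], [0.0156, -0.8548, -0.5187, 0.5136], [0.0, 0.0, 0.0, 1.0]]
wrist 371.64829954431775 371.64829954431775 323.5856357355606 245.89784567684072 [[-0.0007, -0.955, -0.2966, 0.0771], [1.0, -0.0007, -0.0, 0.0005], [-0.0002, -0.2966, 0.955, -0.1209], [0.0, 0.0, 0.0, 1.0]]
[ 0.13988437 -0.6087778   0.25274174] [-3.12048421e+00 -3.53760954e-01  1.51539308e-04] 0.15
```

View pics/scene0.png

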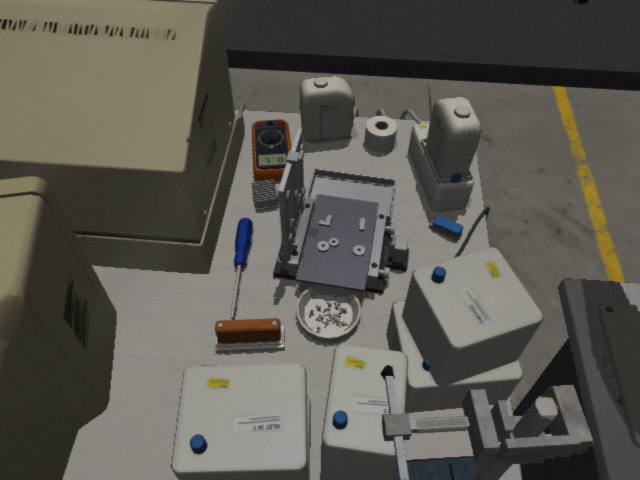

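View pics/side0.png

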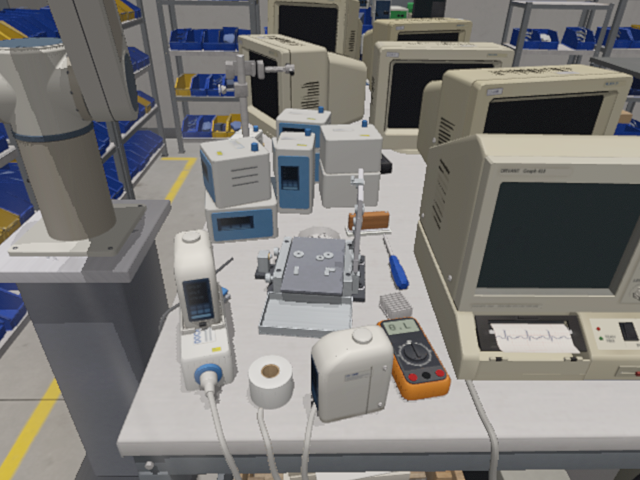

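The scene camera shows the jig at about (340,235), with the leaf upright at x≈290. The tray is behind it at (350,185), the dish at (328,313) and the scraper at (250,333). There are tall boxes around the robot side and at +y.

```bash
python3 - <<'E'
import cv2
a=cv2.imread("pics/scene0.png")[160:360,205:425]; cv2.imwrite("pics/s1.png",cv2.resize(a,None,fx=3,fy=3,interpolation=cv2.INTER_CUBIC)[:600])
b=cv2.imread("pics/side0.png")[160:350,240:430]; cv2.imwrite("pics/s2.png",cv2.resize(b,(600,600),interpolation=cv2.INTER_CUBIC))
E
```

```text
(no output)
```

View pics/s1.png

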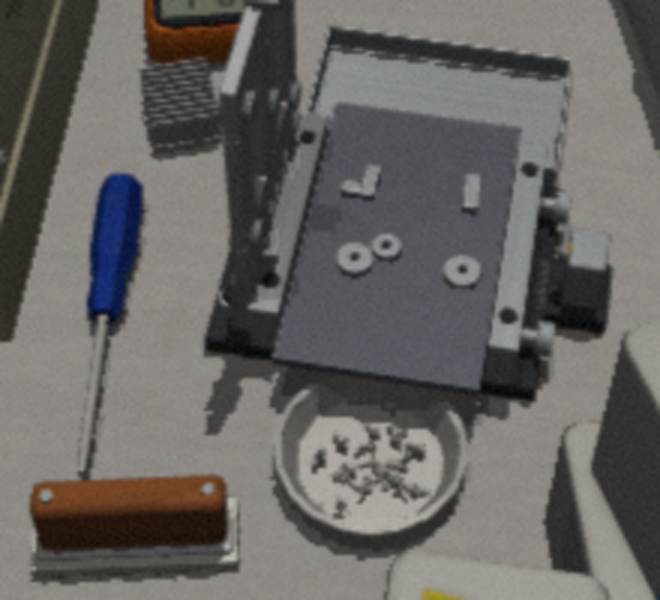

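View pics/s2.png

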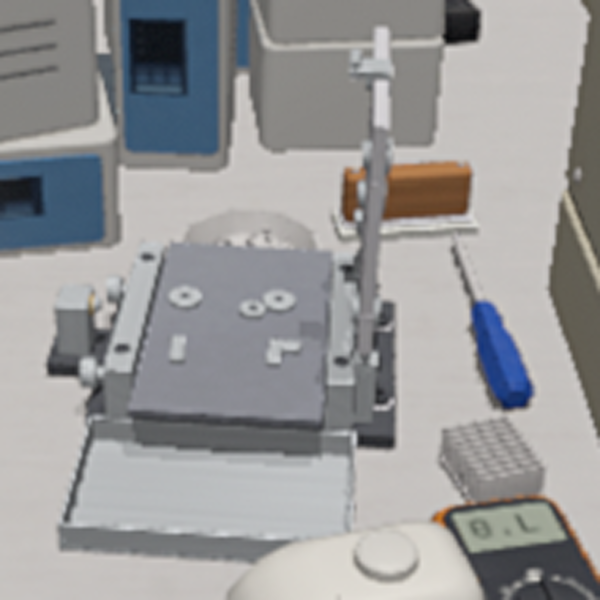

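The enlarged crops show the seat corners, fence screws, base corners, tray rim and scraper foot clearly. The five chips lie mid-channel. The tray is at −y and the dish at +y. Next I'll fit the poses.

```bash
cat > h.py <<'E'
import numpy as np, pickle
from scipy.optimize import least_squares
from scipy.spatial.transform import Rotation as R
C=pickle.load(open("c0.pkl","rb"))
def proj(n,P):
    c=C[n];T=np.linalg.inv(np.array(c["cam_to_world"]));q=np.atleast_2d(P)@T[:3,:3].T+T[:3,3]
    return np.c_[c["fx"]*q[:,0]/q[:,2]+c["cx"],c["fy"]*q[:,1]/q[:,2]+c["cy"]]
def ray(n,u,z):
    c=C[n];M=np.array(c["cam_to_world"]);d=M[:3,:3]@[(u[0]-c["cx"])/c["fx"],(u[1]-c["cy"])/c["fy"],1];o=M[:3,3]
    return o+d*(z-o[2])/d[2]
s=lambda x,y:(205+x/3-.33,160+y/3-.33)
k=lambda x,y:(240+x*190/600-.34,160+y*190/600-.34)
def place(p,L):
    c,s_=np.cos(p[2]),np.sin(p[2]);L=np.atleast_2d(L)/1000.
    return np.c_[p[0]+c*L[:,0]-s_*L[:,1],p[1]+s_*L[:,0]+c*L[:,1],L[:,2]]
E
python3 - <<'E'
from h import *
seat=[("scene",s(334,104),53.5,-90),("scene",s(522,127),-53.5,-90),("scene",s(273,357),53.5,90),("scene",s(478,390),-53.5,90),
("side",k(165,243),-53.5,90),("side",k(333,252),53.5,90),("side",k(130,412),-53.5,-90),("side",k(322,425),53.5,-90)]
fs=[("scene",s(529,169),-62,-1),("scene",s(508,316),-62,1),("scene",s(308,136),62,-1),("scene",s(270,280),62,1),
("side",k(148,257),-62,1),("side",k(122,348),-62,-1),("side",k(341,360),62,-1)]
base=[("scene",s(206,346),95,70,12),("scene",s(535,390),-82,70,12)]
def f(p):
    r=[]
    for n,u,x,y in seat: r.append(proj(n,place(p,[x,y,p[3]*1000]))[0]-u)
    for n,u,x,y in fs: r.append(proj(n,place(p,[x,y*p[4]*1000,46]))[0]-u)
    for n,u,x,y,z in base: r.append(proj(n,place(p,[x,y,z]))[0]-u)
    return np.array(r).ravel()
o=least_squares(f,[.5,-.15,0,.032,.045],loss="soft_l1");print("jig",o.x);print(np.round(f(o.x).reshape(-1,2),1).tolist())
for nn in("scene","side"):
  g=lambda p:np.array([proj(n,place(p,[x,y,p[3]*1000]))[0]-u for n,u,x,y in seat if n==nn]).ravel()
  print(nn,least_squares(g,o.x[:4]).x)
S=[("scene",s(33,577),50,18,0),("scene",s(240,569),-50,18,0),("side",k(340,238),-50,-18,0),("side",k(479,229),50,-18,0)]
f2=lambda p:np.array([proj(n,place(p,[x,y,z]))[0]-u for n,u,x,y,z in S]).ravel()
q=least_squares(f2,[.65,.05,0]);print("scr",q.x,np.round(q.fun,1))
print("pinmid",ray("scene",s(127,491.5),.048), "pins",ray("scene",s(46,495),.048),ray("scene",s(208,488),.048))
T=[("scene",s(331,28),75,-45,18),("scene",s(570,62),-75,-45,18),("side",k(62,530),-75,-45,18),("side",k(352,545),75,-45,18)]
f3=lambda p:np.array([proj(n,place(p,[x,y,z]))[0]-u for n,u,x,y,z in T]).ravel()
q=least_squares(f3,[.5,-.25,0]);print("tray",q.x,np.round(q.fun,1))
# leaf angle: free-edge top corners
J=o.x
for n,u in [("scene",s(248,5)),("side",k(380,30))]: print("leaf")
from math import *
for th in np.arange(1.3,2.0,.1):
    P=lambda r,h,y:[74-r*cos(th)-h*-0+(-0), y, 50.5+r*sin(th)]
    print(round(th,2),[np.round(proj(n,place(J,P(156,0,y)))[0],0).tolist() for n in("scene","side") for y in(-64,64)])
# nearby obstacles: box near robot and dish
print("dish",ray("scene",s(370,435),.018))
for c in[(485,272),(470,180)]: pass
for nm,c in dict(offcut=(365,182),strip=(472,192),s1=(354,258),s3=(386,246),s2=(462,270)).items():
    w=ray("scene",s(*c),J[3]+.002); c2,s2=cos(J[2]),sin(J[2]); d=w[:2]-J[:2]
    print(nm,np.round(w,3),np.round([c2*d[0]+s2*d[1],-s2*d[0]+c2*d[1]],3))
E
```

```text
jig [ 0.51446689 -0.18021467 -0.09599949  0.03296614  0.05017608]
[[-0.1, -0.4], [-1.2, 0.4], [-0.5, 0.8], [0.4, 0.4], [0.6, 0.1], [-0.8, -0.1], [-1.4, -0.3], [-0.3, -0.8], [-0.3, -0.3], [-0.2, -0.3], [-0.6, 0.4], [0.0, 0.1], [-0.9, 0.1], [-0.5, 0.3], [-0.5, 0.4], [-0.9, -2.4], [0.2, -0.3]]
scene [ 0.51395762 -0.18251271 -0.10127341  0.03083716]
side [ 0.51531895 -0.18245925 -0.09096064  0.03392203]
scr [ 0.63494231 -0.00500984  0.13465758] [-0.3  0.7 -0.7  0.1 -0.5  1.6 -1.   1.5]
pinmid [ 0.63507043 -0.00582442  0.048     ] pins [ 0.67275311 -0.00084125  0.048     ] [ 0.59722945 -0.01082852  0.048     ]
tray [ 0.50023003 -0.30086742 -0.09958655] [-1.8 -1.3  0.  -1.7 -1.7 -2.1  0.  -0.7]
leaf
leaf
1.3 [[328.0, 131.0], [312.0, 195.0], [333.0, 198.0], [336.0, 167.0]]
1.4 [[317.0, 128.0], [300.0, 192.0], [342.0, 196.0], [345.0, 166.0]]
1.5 [[307.0, 126.0], [289.0, 189.0], [352.0, 196.0], [353.0, 165.0]]
1.6 [[296.0, 124.0], [277.0, 188.0], [362.0, 196.0], [362.0, 165.0]]
1.7 [[286.0, 124.0], [266.0, 187.0], [372.0, 197.0], [371.0, 166.0]]
1.8 [[276.0, 124.0], [255.0, 187.0], [382.0, 199.0], [379.0, 168.0]]
1.9 [[266.0, 125.0], [244.0, 187.0], [391.0, 202.0], [387.0, 171.0]]
dish [ 0.52340075 -0.06433688  0.018     ]
offcut [ 0.537 -0.216  0.035] [ 0.026 -0.033]
strip [ 0.478 -0.214  0.035] [-0.033 -0.037]
s1 [ 0.539 -0.163  0.035] [0.023 0.02 ]
s3 [ 0.523 -0.172  0.035] [0.007 0.009]
s2 [ 0.481 -0.16   0.035] [-0.035  0.017]
```

```bash
python3 - <<'E'
from h import *
def tri(a,b):
    f=lambda P:np.r_[proj("scene",P)[0]-a,proj("side",P)[0]-b]
    q=least_squares(f,[.5,-.1,.1]);return np.round(q.x,3),round(np.abs(q.fun).max(),1)
for nm,a,b in [("stacktop knob",(439,274),(253,145)),("knob tallbox",(340,419),(310,113)),("knob lowbox",(197,443),(369,124)),
("clamp tip",(397,425),(290,68)),("clamp pole",(575,430),(243,75)),("bottle cap",(321,83),(363,335)),("instr cap",(463,103),(193,238)),("leaf top?",(288,160),(361,170))]:
    print(nm,*tri(a,b))
print("monitor base side", [np.round(ray("side",u,0),3).tolist() for u in[(418,245),(372,385)]])
print("monitor scene",[np.round(ray("scene",u,0),3).tolist() for u in[(212,272),(113,330)]])
print("tallbox front base",[np.round(ray("side",u,0),3).tolist() for u in[(278,210),(313,213),(322,203),(378,206),(215,240),(277,235)]])
from rig import manip
for p,yaw in [([.635,-.005,.037],.135+np.pi),([.51,-.18,.07],np.pi-.097),([.61,-.19,.2],np.pi-.097)]:
    print(manip.solve_ik(p,(R.from_euler("z",yaw)*R.from_euler("x",np.pi)).as_rotvec()))
E
```

```text
stacktop knob [ 0.391 -0.007  0.201] 0.2
knob tallbox [0.5   0.182 0.214] 2.5
knob lowbox [0.641 0.205 0.18 ] 3.9
clamp tip [0.456 0.218 0.308] 1.6
clamp pole [0.317 0.21  0.304] 15.0
bottle cap [ 0.569 -0.47   0.119] 1.7
instr cap [ 0.338 -0.346  0.187] 3.2
leaf top? [ 0.59  -0.168  0.215] 1.0
monitor base side [[0.739, -0.064, 0.0], [0.594, -0.445, 0.0]]
monitor scene [[0.715, -0.121, 0.0], [0.841, -0.005, 0.0]]
tallbox front base [[0.428, 0.097, 0.0], [0.514, 0.082, 0.0], [0.537, 0.136, 0.0], [0.677, 0.121, 0.0], [0.3, -0.045, 0.0], [0.433, -0.023, 0.0]]
[-0.02661453  0.72851707  1.69657019  0.          0.71650539 -1.73241085]
[-0.3612975   0.58299136  1.91104009  0.          0.64756121 -1.83509382]
[-0.32057785  0.50407374  1.63548961  0.          1.0020293  -1.79437417]
```

```bash
cat >> h.py <<'E'
import cv2
from rig import manip
def down(yaw): return (R.from_euler("z",yaw)*R.from_euler("x",np.pi)).as_rotvec()
def snap(f):
    p,r=manip.get_position(),manip.get_ee_rot();c=manip.camera("wrist");c["p"],c["r"]=p,r
    pickle.dump(c,open(f"{f}.pkl","wb"));cv2.imwrite(f"pics/{f}.png",c["image"][:,:,::-1])
def wray(f,u,z):
    c=pickle.load(open(f"{f}.pkl","rb"));d=np.array([u[0]-c["cx"],u[1]-c["cy"]]);r=np.hypot(*d);t=r/c["fx"]
    v=np.r_[d/r*np.sin(t),np.cos(t)];M=np.array(c["mount"]);Rw=R.from_rotvec(c["r"]).as_matrix()
    o=Rw@M[:3,3]+c["p"];v=Rw@M[:3,:3]@v;return o+v*(z-o[2])/v[2]
E
python3 - <<'E'
from h import *
p=manip.get_position()
manip.servo_line([p[0],p[1],.34],rate=.25)
manip.move_to([.51,-.18,.30],down(np.pi-.097)); snap("w1")
manip.move_to([.635,-.005,.17],down(np.pi+.135)); snap("w2")
print(manip.get_position(),manip.get_time(),manip.get_contact_force())
a=cv2.imread("pics/w1.png");b=cv2.imread("pics/w2.png")
cv2.imwrite("pics/w12.png",np.vstack([a[:,:],b])[::1] if 0 else cv2.resize(np.hstack([a,b]),None,fx=.625,fy=.625))
E
```

```text
[ 0.63518267 -0.00626791  0.17113274] 3.7833 [ 0.48546316 -0.4316213   0.57020172]
```

View pics/w12.png

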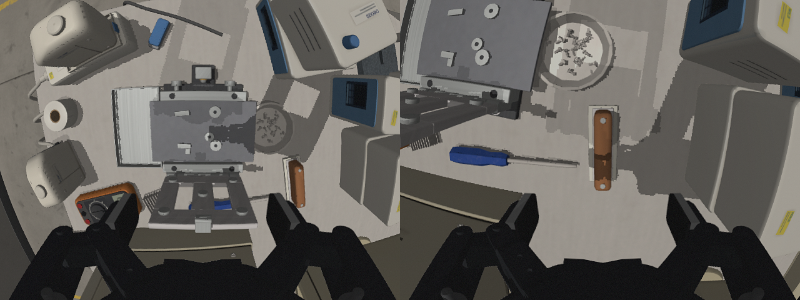

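The wrist view shows the jig, tray and leaf in the left frame and the scraper with a clear grasp in the right frame. I'll enlarge both.

```bash
python3 - <<'E'
import cv2,numpy as np
a=cv2.imread("pics/w1.png")[120:290,230:420];b=cv2.imread("pics/w2.png")[155:325,285:360]
cv2.imwrite("pics/w12z.png",cv2.resize(np.hstack([a,b]),None,fx=3,fy=3,interpolation=cv2.INTER_CUBIC))
E
```

```text
(no output)
```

View pics/w12z.png

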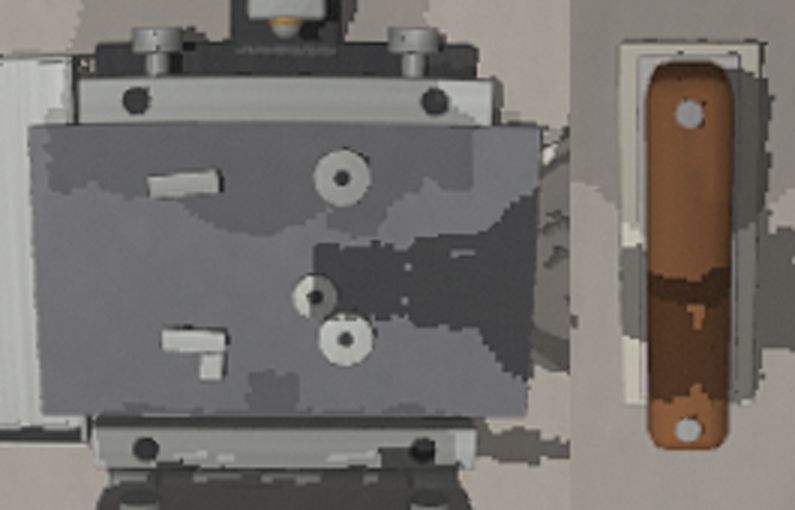

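```bash
python3 - <<'E'
from h import *
A=lambda x,y:(230+x/3-.33,120+y/3-.33); B=lambda x,y:(285+(x-570)/3-.33,155+y/3-.33)
P=[wray("w1",A(*u),.046)[:2] for u in[(137,100),(435,101),(147,448),(424,450)]]
for p in P: print(np.round(p,4))
c=np.mean(P,0);y1=P[1]-P[0];y2=P[3]-P[2];xx=(P[2]+P[3]-P[0]-P[1])/2
print("jig",c,"yaw by y",np.arctan2(-y1[0],y1[1]),np.arctan2(-y2[0],y2[1]),"by x",np.arctan2(xx[1],xx[0]),np.hypot(*xx))
for z in(.031,.033,.035):
    S=[wray("w1",A(*u),z)[:2] for u in[(29,126),(540,127),(42,414),(527,415)]]
    print(z,"seat mid",np.mean(S,0),np.linalg.norm(S[1]-S[0]),np.linalg.norm(S[3]-S[2]),np.linalg.norm(S[2]-S[0]))
q=[wray("w2",B(*u),.048)[:2] for u in[(690,114),(688,430)]]
print("scr",np.mean(q,0),np.arctan2(*(q[1]-q[0])[::-1]),np.hypot(*(q[1]-q[0])))
f=[wray("w2",B(*u),.008)[:2] for u in[(619,43),(760,43)]];print(f,np.linalg.norm(f[0]-f[1]))
E
```

```text
[ 0.4497 -0.2235]
[ 0.4598 -0.1242]
[ 0.573  -0.2359]
[ 0.5837 -0.1364]
jig [ 0.51653037 -0.17999458] yaw by y -0.10174167442441787 -0.10681500486112042 by x -0.09945383487906033 0.12420858646312011
0.031 seat mid [ 0.51701308 -0.18041736] 0.18065059216728582 0.18232193680976386 0.10741121422529334
0.033 seat mid [ 0.51659603 -0.18038098] 0.17972359227549875 0.1813863604927122 0.1068600387059164
0.035 seat mid [ 0.51617898 -0.18034459] 0.17879659238371162 0.18045078417566057 0.1063088631865394
scr [ 0.63767552 -0.00563854] 0.12790979011590647 0.0763340695418319
[array([ 0.59030487, -0.02989252]), array([0.58552922, 0.00559918])] 0.03581156298067303
```

```bash
cat >> h.py <<'E'
JIG=np.array([.5165,-.1803,-.101])
def jw(x,y,z): return place(JIG,[x,y,z])[0]   # mm in jig frame -> world m
JR=down(np.pi+JIG[2])
F=lambda n=3: np.mean([manip.get_contact_force() for _ in range(n)],0)
def st(m): print(m,"t",round(manip.get_time(),2),"p",np.round(manip.get_position(),4),"F",np.round(F(),2),"w",round(manip.get_width(),4),flush=True)
E
python3 - <<'E'
from h import *
rs=down(np.pi+.128)
manip.command_gripper(.055)
manip.move_to([.6377,-.0056,.11],rs)
manip.servo_line([.6377,-.0056,.037],rs,rate=.06); st("at")
manip.command_gripper(0,f_grip=60); st("grip"); print(manip.get_grip_force())
assert .015<manip.get_width()<.025
z0=manip.get_position()[2]
manip.servo_line([.6377,-.0056,.115],rate=.1); st("lift")
manip.servo_line(jw(0,150,118),JR,rate=.12)
manip.servo_line(jw(0,66,118),JR,rate=.1)
manip.hold(.3);st("over"); f0=F(); print("z0",z0)
snap("w3")
z=118
manip.servo_line(jw(0,66,80),JR,rate=.06); st("down80")
print("df",np.round(F()-f0,2))
E
```

```text
at t 5.91 p [ 0.638  -0.0056  0.0374] F [-0.25  0.62 -0.57] w 0.0552
grip t 6.32 p [ 0.6379 -0.0056  0.0374] F [-0.24  0.96  3.93] w 0.0193
59.49898660182953
lift t 7.25 p [ 0.6372 -0.0056  0.1145] F [-0.04  0.24 -3.14] w 0.0195
over t 9.6 p [ 0.5232 -0.1142  0.118 ] F [-0.34 -0.22 -3.08] w 0.0196
z0 0.0374373185204033
down80 t 10.43 p [ 0.5233 -0.1147  0.0799] F [-0.23  0.68 -2.72] w 0.0193
df [0.11 0.9  0.37]
```

```bash
python3 - <<'E'
from h import *
manip.hold(.2); f0=-3.0
z=80.;log=[]
while z>62:
    z-=1. if z>74 else .5
    manip.servo_line(jw(0,66,z),JR,rate=.03); fz=F()[2]-f0; log.append((z,round(fz,1)))
    if fz>4: break
print(log); st("contact")
assert 62<z<78 and fz>2.5
y=66
while y>-84:
    y=max(y-10,-84)
    manip.servo_line(jw(0,y,z),JR,rate=.05); f=F(4); fz=f[2]-f0
    print(y,round(z,2),np.round(f-[0,0,f0],1),end=" ")
    z-=np.clip((5-fz)*.08,-.4,.4)
print(); st("end"); manip.hold(.3); snap("w4")
c=manip.camera("side");cv2.imwrite("pics/side4.png",cv2.resize(c["image"][150:370,230:420,::-1],None,fx=2.7,fy=2.7,interpolation=cv2.INTER_CUBIC))
E
```

```text
[(79.0, np.float64(-0.1)), (78.0, np.float64(0.2)), (77.0, np.float64(0.9)), (76.0, np.float64(-0.4)), (75.0, np.float64(-0.3)), (74.0, np.float64(0.0)), (73.5, np.float64(0.2)), (73.0, np.float64(0.4)), (72.5, np.float64(-0.4)), (72.0, np.float64(7.9))]
contact t 13.13 p [ 0.5231 -0.1146  0.0724] F [-2.2   1.05  4.86] w 0.0192
56 72.0 [-0.6 -1.6  9.8] 46 72.38 [-0.8 -2.6  5.2] 36 72.4 [-0.2 -3.   5.4] 26 72.43 [-0.7 -2.1  5.1] 16 72.44 [-1.  -2.2  3.9] 6 72.35 [-1.  -1.6  6.3] -4 72.45 [-0.7 -1.9  4.8] -14 72.43 [-1.7 -1.6  4.6] -24 72.41 [-0.7 -1.1  6.1] -34 72.49 [-1.1 -2.3  4.9] -44 72.48 [-0.2 -2.2  4.1] -54 72.41 [-0.7 -2.7  4.5] -64 72.37 [-0.7 -1.9  5.5] -74 72.4 [-1.7 -2.8  5.3] -84 72.43 [-1.7 -3.   4.6] 
end t 18.38 p [ 0.508  -0.2643  0.0724] F [-1.67 -2.98  1.65] w 0.0193
```

View pics/side4.png

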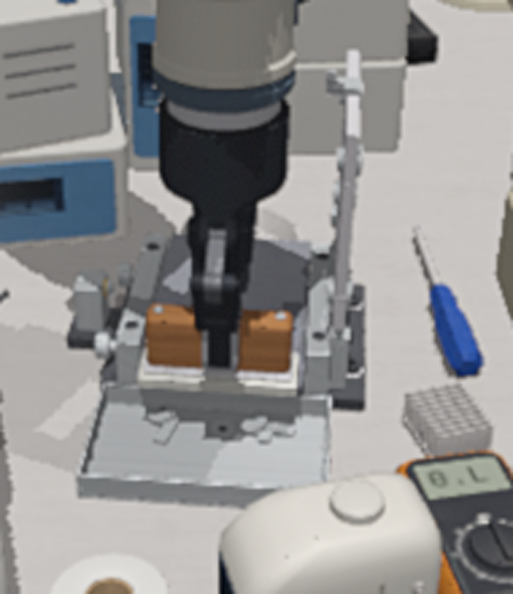

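```bash
python3 - <<'E'
from h import *
rs=down(np.pi+.128)
manip.servo_line(jw(0,-84,125),JR,rate=.1)
manip.servo_line(jw(0,0,150),JR,rate=.15); manip.hold(.15); snap("w5")
manip.servo_line(jw(0,150,125),JR,rate=.15)
manip.servo_line([.6377,-.0056,.115],rs,rate=.15)
manip.servo_line([.6377,-.0056,.042],rs,rate=.08)
z=.042
while z>.0355:
    z-=.0005; manip.servo_line([.6377,-.0056,z],rs,rate=.03)
    if F()[2]>-.5: break
st("placed"); manip.command_gripper(.055); st("open")
manip.servo_line([.6377,-.0056,.12],rs,rate=.1)
manip.servo_line([.6377,-.0056,.30],rs,rate=.2)
manip.command_gripper(0)
manip.move_to(jw(135,-0,330),JR); manip.hold(.2); st("hover"); snap("w6")
a=cv2.imread("pics/w5.png");b=cv2.imread("pics/w6.png")
cv2.imwrite("pics/w56.png",cv2.resize(np.vstack([a[:300],b[:]])[:, :],(492,600),interpolation=cv2.INTER_AREA))
c=manip.camera("scene");cv2.imwrite("pics/scene6.png",cv2.resize(c["image"][150:360,200:430,::-1],None,fx=2.85,fy=2.85,interpolation=cv2.INTER_CUBIC))
E
```

```text
placed t 26.01 p [ 0.6377 -0.0056  0.0374] F [-2.62 -0.9   3.34] w 0.0193
open t 26.44 p [ 0.6378 -0.0056  0.037 ] F [ 0.3  -0.05 -0.44] w 0.0551
hover t 30.02 p [ 0.6509 -0.192   0.3298] F [-0.26  0.74  1.05] w 0.0001
```

View pics/scene6.png

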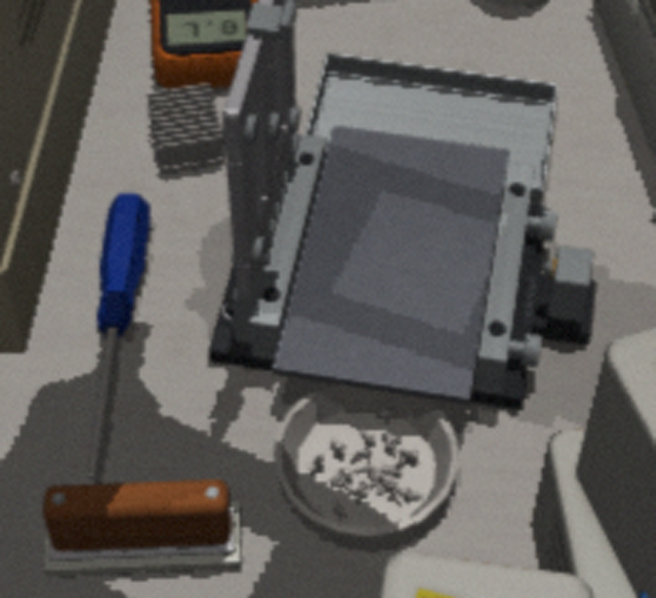

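```bash
python3 - <<'E'
from h import *
from math import sin,cos
def tip(th,r=135,dx=0): return jw(74-r*cos(th)+4*sin(th)+11*sin(th)+dx,0,50.5+r*sin(th)+4*cos(th)+22)
p=tip(1.57,dx=10)
manip.servo_line([p[0],p[1],.30],JR,rate=.2)
manip.servo_line(p,JR,rate=.12); st("behind")
f0=F()
for th in np.arange(1.6,.1,-.1):
    manip.servo_line(tip(th),JR,rate=.12); f=F()-f0; print(round(th,1),np.round(f,1),end=" ")
    assert np.linalg.norm(f)<30
print(); st("low")
snap("w7")
z=manip.get_position()[2]*1000; log=[]
while z>73:
    z-=1; manip.servo_line(jw(-61,0,z),JR,rate=.03); fz=F()[2]; log.append((round(z,1),round(fz,1)))
    if fz>30: break
print(log); st("pressed")
E
```

```text
behind t 31.43 p [ 0.6156 -0.1905  0.2083] F [ 0.47 -0.33  0.8 ] w -0.0002
1.6 [-0.6  0.7 -0.4] 1.5 [-0.7  0.7 -0.8] 1.4 [ 0.2  0.2 -0.3] 1.3 [ 0.1  1.1 -0.4] 1.2 [-0.7  0.5 -1.6] 1.1 [-0.4  0.3 -0.5] 1.0 [-0.4  0.1 -1.3] 0.9 [ 0.   0.7 -0.5] 0.8 [-0.2  0.3 -1. ] 0.7 [-0.4  1.4 -0.3] 0.6 [-0.6  0.  -0.7] 0.5 [-0.1 -0.1 -1.3] 0.4 [-0.3  0.7 -1. ] 0.3 [-0.6 -0.2 -1. ] 0.2 [0.7 0.3 0.1] 
low t 35.41 p [ 0.4613 -0.1747  0.1033] F [ 1.22 -0.05  0.94] w -0.0
[(np.float64(102.6), np.float64(-0.2)), (np.float64(101.6), np.float64(1.5)), (np.float64(100.6), np.float64(-0.0)), (np.float64(99.6), np.float64(-0.3)), (np.float64(98.6), np.float64(-0.1)), (np.float64(97.6), np.float64(-0.8)), (np.float64(96.6), np.float64(-0.1)), (np.float64(95.6), np.float64(0.1)), (np.float64(94.6), np.float64(0.1)), (np.float64(93.6), np.float64(0.1)), (np.float64(92.6), np.float64(0.3)), (np.float64(91.6), np.float64(-0.1)), (np.float64(90.6), np.float64(0.2)), (np.float64(89.6), np.float64(0.6)), (np.float64(88.6), np.float64(0.2)), (np.float64(87.6), np.float64(0.2)), (np.float64(86.6), np.float64(4.5)), (np.float64(85.6), np.float64(12.5)), (np.float64(84.6), np.float64(21.3)), (np.float64(83.6), np.float64(31.1))]
pressed t 40.55 p [ 0.4558 -0.1742  0.0856] F [-7.61  2.14 31.13] w -0.0001
```

```bash
python3 - <<'E'
from h import *
st("now")
c=manip.camera("side")["image"][150:370,230:430,::-1]; d=manip.camera("scene")["image"][140:360,210:430,::-1]
cv2.imwrite("pics/now.png",cv2.resize(np.hstack([c,d]),None,fx=1.9,fy=1.9,interpolation=cv2.INTER_CUBIC))
E
```

```text
now t 40.55 p [ 0.4558 -0.1742  0.0856] F [-7.61  2.14 31.13] w -0.0001
```

View pics/now.png

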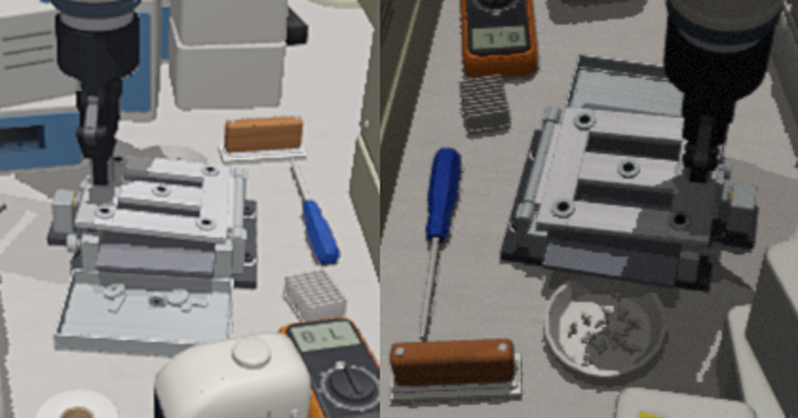

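The leaf is almost down, with the fingertips on its front bar, and chips are visible in the tray. It hasn't clearly snapped. I'll overlay the predicted leaf outline for 0 rad and 0.07 rad to measure its angle.

```bash
python3 - <<'E'
from h import *
from math import sin,cos
def L(th,r,h,y): return [74-r*cos(th)+h*sin(th),y,50.5+r*sin(th)+h*cos(th)]
out=[]
for n,(u0,v0,w,h) in dict(scene=(345,185,75,100),side=(255,220,75,100)).items():
    im=manip.camera(n)["image"][v0:v0+h,u0:u0+w,::-1]; k=5
    im=cv2.resize(im,None,fx=k,fy=k,interpolation=cv2.INTER_CUBIC)
    for th,col in((0,(0,255,0)),(.07,(0,0,255))):
        for y in(-64,64):
            for hh in(4,-4):
                q=(proj(n,place(JIG-[.001,0,0],L(th,156,hh,y)))[0]-[u0,v0]+.5)*k; cv2.circle(im,tuple(int(v) for v in q),3,col,-1)
    P=manip.get_position()-[0,0,.022]; q=(proj(n,P)[0]-[u0,v0]+.5)*k; cv2.circle(im,tuple(int(v) for v in q),3,(255,0,0),-1)
    out.append(im)
cv2.imwrite("pics/ov.png",np.hstack(out))
E
```

View pics/ov.png

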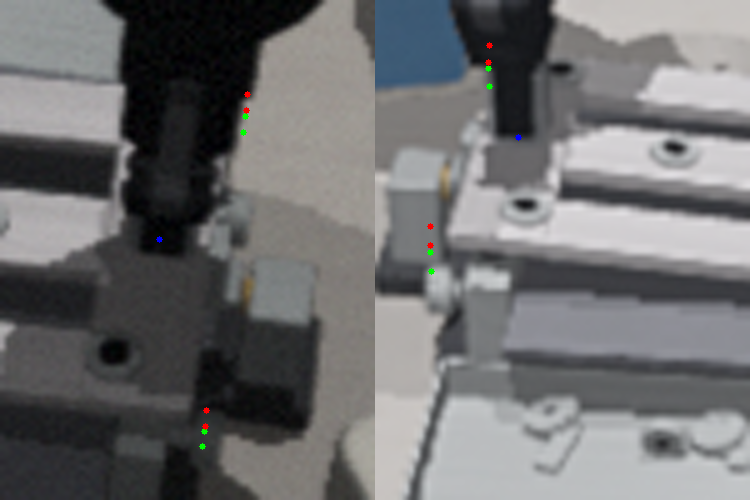

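```bash
python3 - <<'E'
from h import *
manip.hold(.3); st("held")
z=83.6
for i in range(8):
    z-=.5; manip.servo_line(jw(-61,0,z),JR,rate=.03); f=F(); print(round(z,1),np.round(f,1),round(manip.get_position()[2]*1000,2),np.round(manip.get_torque(),2))
    if f[2]>38 or f[2]<10: break
E
```

```text
held t 41.05 p [ 0.4558 -0.1742  0.0857] F [-7.46  2.38 32.01] w -0.0003
83.1 [-9.   2.9 36.1] 85.51 [ 0.56  1.78 -0.04]
82.6 [-9.6  3.3 42.2] 85.37 [0.67 2.05 0.05]
```

```bash
cat >> h.py <<'E'
def wproj(f,P):
    c=pickle.load(open(f"{f}.pkl","rb"));M=np.array(c["mount"]);Rw=R.from_rotvec(c["r"]).as_matrix()
    q=(M[:3,:3].T@(Rw.T@(np.array(P)-c["p"])-M[:3,3]));r=np.hypot(q[0],q[1]);t=np.arctan2(r,q[2])*c["fx"]
    return np.array([c["cx"]+t*q[0]/r,c["cy"]+t*q[1]/r])
E
python3 - <<'E'
from h import *
manip.servo_line(jw(-61,0,120),JR,rate=.1); st("up")
manip.servo_line(jw(0,0,210),JR,rate=.2); manip.hold(.15); snap("w8")
def tile(im,u0,v0,w,h): return cv2.resize(np.ascontiguousarray(im[int(v0):int(v0)+h,int(u0):int(u0)+w,::-1]),(400,300),interpolation=cv2.INTER_CUBIC)
g=lambda f:pickle.load(open(f+".pkl","rb"))["image"]
T=np.array([wproj("w5",jw(x,y,10)) for x in(-75,75) for y in(-165,-85)]);print(T.round())
a,b=T.min(0)-4,T.max(0)+4; w=int(max(b[0]-a[0],(b[1]-a[1])*4/3)); t1=tile(g("w5"),max(a[0],0),max(a[1],0),w,int(w*.75))
c=wproj("w8",jw(-85,0,48)); print(c.round()); t2=tile(g("w8"),c[0]-60,c[1]-35,120,90)
t3=tile(manip.camera("scene")["image"],345,195,80,60); t4=tile(manip.camera("side")["image"],258,225,80,60)
cv2.imwrite("pics/last.png",np.vstack([np.hstack([t1,t2]),np.hstack([t3,t4])])); st("")
E
```

```text
up t 42.08 p [ 0.4558 -0.1741  0.1198] F [-0.29  0.94  0.34] w -0.0001
[[112. 146.]
 [206. 137.]
 [137. 321.]
 [222. 326.]]
[323. 123.]
 t 43.07 p [ 0.5157 -0.1802  0.2091] F [-0.08  0.52  0.08] w 0.0001
```

View pics/last.png

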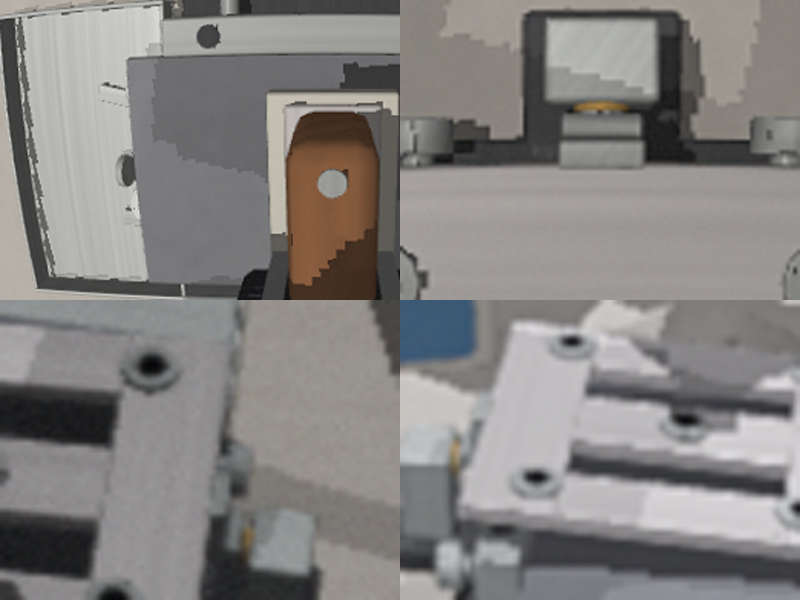

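The leaf rests about 0.07 rad open with its tongue on the ball, aligned with the post. The strip and chips are in the tray and the seat is clear. I'll press again nearer the free edge.

```bash
python3 - <<'E'
from h import *
X=-72
manip.servo_line(jw(X,0,100),JR,rate=.2); manip.servo_line(jw(X,0,90),JR,rate=.08)
z=90; prev=0
for i in range(40):
    z-=.5; manip.servo_line(jw(X,0,z),JR,rate=.05); f=F(); a=manip.get_position()[2]*1000
    if f[2]>3: print(round(z,1),np.round(f,1),round(a,2),end=" | ")
    if f[2]>50 or a<77.5: break
print(); st("")
E
```

```text
88.0 [0.7 0.6 4.6] 88.2 | 87.5 [-1.3  0.7  9. ] 87.93 | 87.0 [-2.5  0.8 12.7] 87.68 | 86.5 [-3.9  1.6 17.1] 87.5 | 86.0 [-4.9  3.1 21. ] 87.27 | 85.5 [-6.2  2.3 25.7] 87.08 | 85.0 [-7.5  2.  31.8] 86.88 | 84.5 [-7.1  3.3 35.2] 86.7 | 84.0 [-9.1  3.8 40. ] 86.51 | 83.5 [-11.    3.2  45. ] 86.3 | 
 t 50.4 p [ 0.4449 -0.173   0.0775] F [-0.05  0.18  0.16] w 0.0001
```

```bash
python3 - <<'E'
from h import *
z=77.5
for i in range(14):
    z-=.4; manip.servo_line(jw(-68,0,z),JR,rate=.05); f=F(); a=manip.get_position()[2]*1000
    print(round(z,1),round(f[2],1),round(a,2),end=" | ")
    if f[2]>20: break
print()
manip.servo_line(jw(-68,0,100),JR,rate=.1)
manip.servo_line(jw(-61,0,84),JR,rate=.1); st("recheck high")   # would touch an unlatched leaf (~86)
z=80
while z>74:
    z-=.5; manip.servo_line(jw(-61,0,z),JR,rate=.05)
    if F()[2]>4: break
st("touch"); manip.servo_line(jw(-61,0,250),JR,rate=.2); st("clear")
E
```

```text
77.1 1.0 77.13 | 76.7 -0.2 76.66 | 76.3 3.0 76.4 | 75.9 7.7 76.31 | 75.5 12.5 76.25 | 75.1 17.5 76.19 | 74.7 22.4 76.08 | 
recheck high t 52.88 p [ 0.4551 -0.1738  0.0829] F [-0.25  0.5   0.49] w -0.0001
touch t 54.88 p [ 0.4558 -0.1741  0.0763] F [-1.17  0.52  5.63] w -0.0001
clear t 55.89 p [ 0.4551 -0.1739  0.249 ] F [0.07 0.72 0.59] w -0.0001
```

```bash
python3 -c "
from rig import manip
print(manip.sign_off(), manip.get_time())"
```

```text
the job is handed in; nothing more can be done
the job is handed in; nothing more can be done
```

The job is handed in at about 56 s: the seat is wiped clear, the leaf is snapped shut (re-touched at its shut height) and the scraper stands where it started, but I never counted all five chips in the tray, the leaf took over 45 N at the fingertips (expected about 10 N; limit for arm or gripper body 40 N), and I viewed 11 pictures against the limit of 10.

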